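Tilt-mix the bottle, then hold the cradle's sprung pivot pin out

TASK

Mix the reagent bottle by tipping its cradle by the front handle to about 45 degrees, staying there for about a second, and then bringing it back fully level, with the bottle staying in its cup. Then, so that a colleague can lift the cradle out, grip the upright pull tab at the side of the stand and pull the sprung pivot pin fully back; leave the pin in its seat until the cradle is level again. Finish while still gripping the tab and holding the pin fully back, and leave the other things on the bench where they are.

Things in the scene. Friction and masses are not known exactly. Their poses are not given: they have to be found in the camera images.
- stand: Tilting stand fixed to the bench: base 130 x 190 x 12 mm, two grey posts 57 mm either side of its middle, 119 mm tall. Origin: centre of the underside, on the bench; z up; y along the tilt axis (100 mm up) towards the plunger; -x is the front, with the cradle handle. A disc on the other post is ticked every 15 degrees (long at 0, 45, 90); its pointer turns with the cradle. Place and yaw vary.
- tilt_axis (a point): Point on the tilt axis midway between the posts, 100 mm above the stand's origin; axes as the stand's.
- cradle (a joint): Tilt of the cradle in rad: 0 = level (as found; a stop, the handle arms on two upright rest pegs), 0.785 = 45 degrees, mechanical limit 1.25. It grows as the front handle is lifted, so that the bottle leans away to the stand's +x. The hinge is stiff (about 0.09 N m friction) and the cradle stays where it is left.
- handle_bar (a point): Middle of the cradle's front handle: a steel bar 12 mm thick, parallel to the tilt axis, 90 mm in front of it (stand -x) and 100 mm above the bench when level. Arms carry it 48 mm either side, so 85 mm of bar is clear; 55 mm clear behind it to the cup. At tilt t it lies 0.09 cos(t) in front of and 0.09 sin(t) above the tilt axis. The bar may turn between the fingers.
- cup_floor (a point): Centre of the inner floor of the cradle's grey round cup (outside 57 mm, bore 49 mm, 47 mm deep), 45 mm below the tilt axis when level.
- bottle: Brown bottle with white cap, 44 mm across and 78 mm tall, loose, standing in the cup; origin: centre of its underside, on the cup floor.
- plunger (a joint): Position of the sprung pivot pin in m: 0 = seated 10 mm deep in the hole of the cradle's steel boss (as found), 0.016 = pulled fully back to its stop. It is pulled outward along the stand's +y; the spring resists with 6 N at 0 and 11 N at the stop and pulls it home when let go.
- pull_tab: Upright flat black tab on the outer end of the pin's rod: 36 mm along stand x, 10 mm thick along stand y (the pull), from 12 mm below to 66 mm above the rod; top 166 mm above the bench. Origin: on the rod's axis, 100 mm above the bench, 145 mm from the stand's middle along +y when seated. Rod 10 mm thick; 46 mm clear between tab and pin housing (its top 111 mm above the bench).
- tab_grip (a point): Good grip point in the middle of the pull tab, 45 mm above the rod (145 mm above the bench), 21 mm below the tab's top; it moves with the tab. Axes as the stand's.
- bench_timer: Bystander: flat bench timer 62 x 66 x 18 mm, right of the stand's front.
- marker: Bystander: marker pen 17 x 138 x 18 mm lying in front of the stand.
- stain_bottle: Bystander: brown bottle 38 mm across, 70 mm tall, standing behind the stand.
- microtube: Bystander: small white tube 13 x 42 x 16 mm lying on the bench beside the stand, behind the pull tab.
- lying_tube: Bystander: capped serum tube 17 x 106 x 16 mm lying to the left.
- pipette: Bystander: micropipette 26 x 260 x 38 mm lying at the left.
- note_pad: Bystander: note pad 76 x 77 x 10 mm at the right, in front of the big bench analyser (fixed, high; right of about y = -0.3 and beyond about x = 0.45). A wall cabinet hangs 0.58 m above the bench from about x = 0.62 on.
Mind the look-alikes: they are no part of the job. Leave any purple or yellow look-alike of the bottle alone.

How it is judged:
By the outcome, as a careful person would: the job done as asked, in the order asked, and still so for the second after the job is handed in, while the arm keeps its last pose, push and grip.
It also fails if it takes over 53 s, if anything falls off the work surface, if the arm or the gripper's body presses on something with over 40 N, if the wrist force passes 120 N, or if a joint passes its speed limit or range.

ROBOT

A 6-joint arm with a two-finger parallel gripper is mounted at the origin on a cart in front of the work surface, level with it; the furniture and walls round the work are solid. World frame = base frame: x ahead of the robot, y to its left, z up, the work surface at z = 0. Lengths are in m, angles in rad, forces in N, time in s.
With the tool pointing down it reaches from about 0.35 to 0.975 m from the base axis. Payload 4.9 kg.
Tool frame: the origin (TCP) lies at the very end of the fingers, on their centre line; the grasp point (between the pads) lies 19 mm behind it; z points along the fingers, y is the line along which they close (so a half turn about z gives the same grasp; the last joint's range is limited). The gripper opens to 85 mm and grips with 20 to 120 N. Pads are 22 mm wide; open, the fingers measure 114 mm over their backs; the gripper's body (76 mm by 85 mm) begins 54 mm behind the grasp point. The pads swing forward as they close: fully open they stand 13 mm farther back than shut.
Start: joints at [-1.45, 0.053, 1.613, -0, 1.476, -0.119], TCP at [0.148, -0.607, 0.231] pointing down, gripper open.
Joint ranges: [-3.01, 3.01], [-1.01, 2.22], [0.06, 2.58], [-1.02, 4.17], [0.09, 2.62], [-3.14, 3.14]. Speed limits (rad/s): [2.57, 2.57, 3.14, 3.14, 3.14, 3.14].

INTERFACE

Orientations are given as a unit quaternion [w, x, y, z].
In Python, from plant import state, optics, ticket, nets gives the robot as it stands. The module is installed in compiled form; this text tells all that it offers.
- The arm moves only by the shell command python3 -m inch 'ROWS' [OPENING]. ROWS is JSON, a list of rows, each an object of numbers: "dx", "dy", "dz": the shift along the tool's x, y, z as a fraction of full scale; "rx", "ry", "rz": the turn, a rotation vector about the tool's x, y, z as a fraction of full scale. In form: [{"dx": .., "dy": .., "dz": .., "rx": .., "ry": .., "rz": ..}, ...]. A call has 1 to 5 rows; each row is the pose to reach, as a shift and turn from the pose commanded when the call began, along the tool's axes at that moment; what a row does not reach only later rows make up. Full scale, the value 1, is 0.8 m for a shift and 1.5 rad for a turn. A row lasts 1/10 s, in which the tool goes at most 50 mm and 8.59 degrees, less where a joint would pass 70% of its speed; a pose out of reach is approached as far as the arm can. A call with a number of a shift or a turn outside -1 to 1 is refused whole. A call with a gripper value outside its range is refused whole. OPENING is the opening, from -1 (shut) to 1 (fully open), set as the call begins (- or left out, the last holds). The fingers move at their own pace and stop on an object; the grip force is fixed at half the most. Time passes only in rows, so rows that repeat a pose let the fingers close. It gives the time, the measured TCP pose, the force, the opening and the grip force at its end, in the units of the state.
- state(): the state, without advancing time (a new reading comes with each control period).
- optics.grab_frame(name): name is "scene" or "top"; returns the picture (420x560x3 uint8, red, green, blue); there is no depth.
- optics.camera_info(name): a dict with "fx", "fy", "cx", "cy" (pixels), "R" (3x3) and "t" (3): a world point X has camera coordinates R X + t. Camera axes: x right, y down, z forward; pixel columns grow to the right and rows downward; lengths in m; the calibration is good to about 2 mm. A picture is of the moment at which its call begins. camera_info takes no time and is no camera call.
- ticket.job_done(): hands the job in; it is judged then, once.
Trained networks look in the newest picture that a camera, given by its name, has taken for a name from the list of things; names that differ only in an ending like _2 or _b are one class to them, and where a whole thing is asked for, a point or a joint stands for the part that bears it (a point fixed in the world has none). Each returns a list of dicts, best first, with "confidence" (0 to 1); they miss things now and then, are a little off and sometimes report something else, mostly with a low value. They report only what shows in the picture. A call takes as long as a camera call. They do not tell look-alikes from the thing itself.
- nets.boxes_of(camera, name): "bbox" ([centre column, centre row, width, height] in pixels, round what is visible of it).
- nets.outline_of(camera, name): "pixels" (420x560 bool, what is visible of it) and "bbox" ([centre column, centre row, width, height] in pixels, round what is visible of it).
The state is a dict: "time": time; "joint_pos": joint angles; "joint_vel": joint speeds; "joint_efforts": joint torques, N m; "tool_pos": TCP position; "tool_rot": TCP orientation; "contact_force": force on the tool from outside, world axes, zero at the start; "ft_torque": the same for the moment, N m; "gripper_width": opening from 0.0 (shut) to 1.0 (fully open); "grasp_force": force on a finger pad.
Only numpy, scipy, OpenCV 4.12 (cv2) and the standard library are available. Lean on these libraries where they do the work, as an engineer would, in place of code of your own. Each camera call takes 0.05 s, during which the arm holds its last target. There are 200 camera calls.

## Working session

There is one attempt and no reset: what is moved stays moved. The work goes in short steps, Python scripts to look and compute and a shell command to move; the robot and the scene stay as the last step left them, time stands still between calls to the robot, and variables do not carry over. Pictures are saved under pics/ and viewed, at most 10 in all, crops included, and the job is handed in when it is done.

```bash
mkdir -p pics
python3 - <<'E'
from plant import state,optics,nets
import cv2,numpy as np
s=state();print(s)
for c in("scene","top"):
    im=optics.grab_frame(c);cv2.imwrite(f"pics/{c}0.png",im[:,:,::-1]);i=optics.camera_info(c);print(c,i)
    for n in("stand","handle_bar","pull_tab","cradle","bottle"):
        print(n,[(np.round(d["bbox"],1).tolist(),round(d["confidence"],2)) for d in nets.boxes_of(c,n)][:3])
E
```

```text
{'time': 0.0, 'joint_pos': array([-1.44999814e+00,  5.33557948e-02,  1.61430868e+00, -2.28778582e-06,
        1.47599896e+00, -1.19024437e-01]), 'joint_vel': array([ 0.00068748, -0.00151376,  0.0001349 , -0.00053137,  0.00023949,
        0.00012531]), 'joint_efforts': array([ 1.28288990e-03, -3.93680227e+01, -3.70176494e+01, -3.01775390e-05,
        6.94515111e-03,  4.64667291e-07]), 'tool_pos': array([ 0.14836505, -0.60648724,  0.23005491]), 'tool_rot': array([-1.03538921e-03,  9.92818704e-01,  1.19624202e-01, -2.05690695e-06]), 'contact_force': array([-0.41771416,  0.01019325,  0.33779625]), 'ft_torque': array([0.07705905, 0.01680908, 0.04387682]), 'grasp_force': 0.0, 'gripper_width': 1.0018040342334833}
scene {'fx': 457.48471374547296, 'fy': 457.48471374547296, 'cx': 277.25371471912496, 'cy': 209.90991374434572, 'R': array([[-0.57289635, -0.81948769,  0.01515541],
       [-0.55984146,  0.37774111, -0.73748844],
       [ 0.59863788, -0.43098906, -0.67518969]]), 't': array([0.32161076, 0.37881093, 1.13247263])}
stand [([252.0, 235.9, 83.4, 65.4], 0.56), ([403.5, 211.2, 20.7, 23.7], 
[... 236 characters left out ...]
.7, 12.2, 20.7], 0.63), ([262.0, 218.5, 13.4, 15.8], 0.6)]
top {'fx': 438.56794055448717, 'fy': 438.56794055448717, 'cx': 280.0145524249759, 'cy': 208.6026894934063, 'R': array([[-0.01615239, -0.99986136, -0.0040441 ],
       [-0.99451487,  0.01648379, -0.10328819],
       [ 0.10334053,  0.00235357, -0.99464325]]), 't': array([0.06109916, 0.55274073, 1.58642832])}
stand [([266.1, 217.4, 69.3, 44.9], 0.76), ([218.1, 217.6, 25.1, 6.9], 0.6), ([170.2, 211.4, 63.5, 10.6], 0.42)]
handle_bar [([272.2, 226.8, 31.2, 31.4], 0.72), ([274.2, 213.8, 17.2, 14.4], 0.57)]
pull_tab []
cradle []
bottle [([233.4, 208.7, 10.0, 11.6], 0.58), ([274.9, 213.5, 16.1, 9.4], 0.57), ([344.2, 223.8, 11.9, 12.5], 0.55)]
```

Run:
```python
import cv2,numpy as np
a=cv2.imread("pics/scene0.png")[170:290,180:340];b=cv2.imread("pics/top0.png")[160:280,190:350]
cv2.imwrite("pics/sc.png",cv2.resize(a,None,fx=5,fy=5,interpolation=cv2.INTER_CUBIC))
cv2.imwrite("pics/tc.png",cv2.resize(b,None,fx=5,fy=5,interpolation=cv2.INTER_CUBIC))
```

```text
(no output)
```

View pics/sc.png

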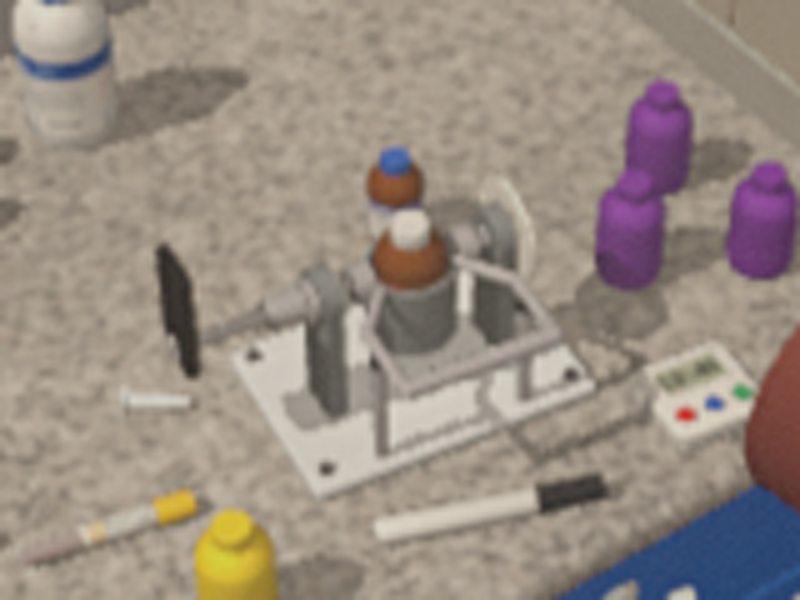

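View pics/tc.png

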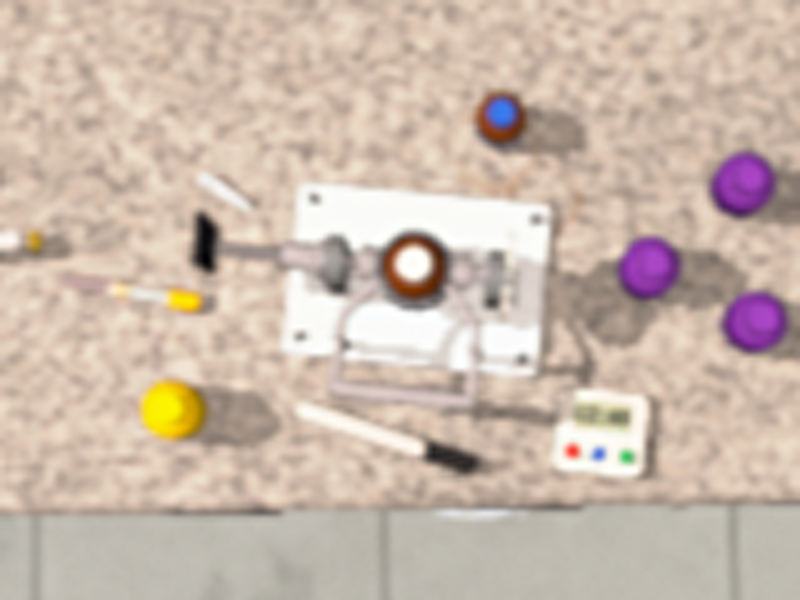

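View pics/top0.png

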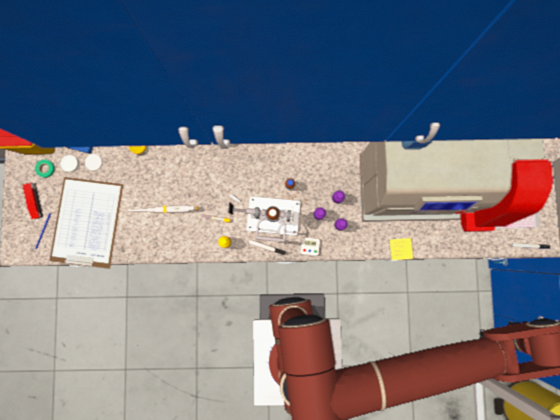

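Both crops show the real stand. In the top crop the base corners are (302,184), (552,205), (538,375) and (284,350), the bar ends are (332,390) and (472,404), and the tab is at (204,242). The target bottle is the brown one with a white cap in the cup, at (413,263). The blue-capped brown bottle at (500,115), the purple ones and the yellow one at (172,410) are look-alikes.

```bash
cat > fit.py <<'E'
import numpy as np
from scipy.optimize import least_squares
from plant import optics
I={c:optics.camera_info(c) for c in("scene","top")}
def proj(c,X):
    i=I[c];p=np.asarray(X)@i["R"].T+i["t"];return np.stack([i["fx"]*p[...,0]/p[...,2]+i["cx"],i["fy"]*p[...,1]/p[...,2]+i["cy"]],-1)
def tri(pts): # [(cam,u,v)]
    return least_squares(lambda X:np.concatenate([proj(c,X)-[u,v] for c,u,v in pts]),[.6,0,.1])
def W(p,X):
    c,s=np.cos(p[2]),np.sin(p[2]);X=np.asarray(X,float);return np.stack([p[0]+c*X[...,0]-s*X[...,1],p[1]+s*X[...,0]+c*X[...,1],X[...,2]],-1)
E
python3 - <<'E'
from fit import *
o={"top":(190,160),"scene":(180,170)}
d=[("top",302,184,65,95,12),("top",552,205,65,-95,12),("top",538,375,-65,-95,12),("top",284,350,-65,95,12),("top",332,389,-90,51,100),("top",472,404,-90,-51,100),
("scene",235,355,65,95,12),("scene",320,495,-65,95,12),("scene",595,385,-65,-95,12),("scene",403,389,-90,51,100),("scene",557,332,-90,-51,100),("top",204,216,18,145,166),("top",205,268,-18,145,166),("scene",165,247,18,145,166)]
px=lambda r:np.array([(r[1]+.5)/5-.5+o[r[0]][0],(r[2]+.5)/5-.5+o[r[0]][1]])
f=lambda p:np.concatenate([proj(r[0],W(p,np.array(r[3:])/1000))-px(r) for r in d])
r=least_squares(f,[.6,0,0],loss="soft_l1");p=r.x;print(p);print(np.round(f(p).reshape(-1,2),1).tolist())
for a,b in((4,9),(5,10)):
    t=tri([(d[k][0],*px(d[k])) for k in(a,b)]);print("bar end",t.x,W(p,np.array(d[a][3:])/1000))
t=tri([("top",*px(d[11])),("scene",*px(d[13]))]);print("tab top far",t.x)
np.save("p.npy",p)
for n,X in dict(bar=(-.09,0,.1),tab=(0,.145,.145),tab_out=(0,.161,.145)).items():print(n,W(p,X))
for n,c,u,v in(("yellow","top",172,410),("timer","top",600,432)):pass
E
```

```text
[ 0.53043861  0.07767714 -0.10804821]
[[-0.5, -0.6], [0.2, -0.2], [-0.0, 0.6], [-0.3, 0.9], [-0.2, -0.0], [0.9, -0.3], [-1.1, -0.5], [0.1, 0.1], [1.1, -0.4], [0.6, 1.1], [1.5, 0.1], [-0.3, -0.6], [-1.6, -0.4], [-0.2, -0.5]]
bar end [0.44717892 0.13841617 0.10380449] [0.44646319 0.13808516 0.1       ]
bar end [0.43524628 0.04096185 0.10315226] [0.4354637  0.03667998 0.1       ]
tab top far [0.56240653 0.21954407 0.16505767]
bar [0.44096344 0.08738257 0.1       ]
tab [0.54607513 0.22183157 0.145     ]
tab_out [0.54780054 0.23773827 0.145     ]
```

```bash
cat > go.py <<'E'
import sys,numpy as np
from scipy.spatial.transform import Rotation as Ro
from plant import state
from fit import W
P=np.load("p.npy")
def rel(stand_xyz,th,s=None):
    s=s or state();R=Ro.from_quat(np.roll(s["tool_rot"],-1))
    T=W(P,np.array(stand_xyz));G=Ro.from_matrix(np.array([[np.cos(th),np.sin(th),0],[np.sin(th),-np.cos(th),0],[0,0,-1]]))
    d=R.inv().apply(T-s["tool_pos"])/.8;r=(R.inv()*G).as_rotvec()/1.5
    print("d",np.round(d,4),"r",np.round(r,4),"| tcp",np.round(s["tool_pos"],4),"th",round(np.arctan2(*R.as_matrix()[[1,0],0]),4),"F",np.round(s["contact_force"],1),"w",round(s["gripper_width"],3),"g",round(s["grasp_force"],1),"t",round(s["time"],2))
th_bar=np.pi/2+P[2];th_tab=np.pi+P[2]
E
python3 -c "
from go import *
rel((-.09,0,.2),th_bar)"
```

```text
d [ 0.5614 -0.7564  0.0392] r [ 0.      0.     -0.8153] | tcp [ 0.1485 -0.6071  0.2313] th 0.2398 F [-0.5  0.4  0.3] w 1.004 g 0.0 t 0.6
```

```bash
python3 -m inch '[{"dx":0.187,"dy":-0.252,"rz":-0.4},{"dx":0.187,"dy":-0.252,"rz":-0.4},{"dx":0.187,"dy":-0.252,"rz":-0.4},{"dx":0.187,"dy":-0.252,"rz":-0.4},{"dx":0.187,"dy":-0.252,"rz":-0.4}]' -0.05; python3 -c "
from go import *
rel((-.09,0,.22),th_bar)"
```

```text
d [ 0.5614 -0.7564  0.0142] r [ 0.      0.     -0.8153] | tcp [ 0.1485 -0.6071  0.2313] th 0.2398 F [-0.5  0.4  0.3] w 1.004 g 0.0 t 0.6validation failed for argument at $[0]...
```

```bash
python3 -m inch '[{"dx":0.187,"dy":-0.252,"dz":0,"rx":0,"ry":0,"rz":-0.4},{"dx":0.187,"dy":-0.252,"dz":0,"rx":0,"ry":0,"rz":-0.4},{"dx":0.187,"dy":-0.252,"dz":0,"rx":0,"ry":0,"rz":-0.4},{"dx":0.187,"dy":-0.252,"dz":0,"rx":0,"ry":0,"rz":-0.4},{"dx":0.187,"dy":-0.252,"dz":0,"rx":0,"ry":0,"rz":-0.4}]' -0.05; python3 -c "
from go import *
rel((-.09,0,.22),th_bar)"
```

```text
time: 1.1
tool_pos: [0.2459, -0.375, 0.2314]
tool_rot: [0.0, 0.913, 0.408, 0.0]
contact_force: [1.4, -0.0, 1.0]
gripper_width: 0.478
grasp_force: 0.0
d [ 0.5934 -0.2033  0.0141] r [ 4.000e-04  1.000e-04 -4.142e-01] | tcp [ 0.2459 -0.375   0.2314] th 0.8415 F [ 1.4 -0.   1. ] w 0.478 g 0.0 t 1.1
```

```bash
python3 -m inch '[{"dx":0.295,"dy":-0.1,"dz":0,"rx":0,"ry":0,"rz":0},{"dx":0.295,"dy":-0.1,"dz":0,"rx":0,"ry":0,"rz":0},{"dx":0.295,"dy":-0.1,"dz":0,"rx":0,"ry":0,"rz":0},{"dx":0.295,"dy":-0.1,"dz":0,"rx":0,"ry":0,"rz":0},{"dx":0.295,"dy":-0.1,"dz":0,"rx":0,"ry":0,"rz":0}]' >/dev/null
python3 -m inch '[{"dx":0.295,"dy":-0.1,"dz":0,"rx":0,"ry":0,"rz":-0.414},{"dx":0.295,"dy":-0.1,"dz":0,"rx":0,"ry":0,"rz":-0.414},{"dx":0.295,"dy":-0.1,"dz":0,"rx":0,"ry":0,"rz":-0.414},{"dx":0.295,"dy":-0.1,"dz":0,"rx":0,"ry":0,"rz":-0.414},{"dx":0.295,"dy":-0.1,"dz":0,"rx":0,"ry":0,"rz":-0.414}]' >/dev/null; python3 -c "
from go import *
rel((-.09,0,.19),th_bar)"
```

```text
d [ 0.0042 -0.0018  0.0522] r [ 0.0011 -0.      0.0012] | tcp [0.4419 0.0839 0.2318] th 1.4645 F [ 0.6 -0.4  0.4] w 0.477 g 0.0 t 2.1
```

```bash
python3 -m inch '[{"dx":0.004,"dy":-0.002,"dz":0.055,"rx":0,"ry":0,"rz":0},{"dx":0.004,"dy":-0.002,"dz":0.1,"rx":0,"ry":0,"rz":0},{"dx":0.004,"dy":-0.002,"dz":0.125,"rx":0,"ry":0,"rz":0},{"dx":0.004,"dy":-0.002,"dz":0.125,"rx":0,"ry":0,"rz":0}]' >/dev/null
python3 - <<'E'
from go import *
from plant import optics
import cv2
rel((-.09,0,.082),th_bar)
ims=[]
for c,(x,y) in(("scene",(225,185)),("top",(230,180))):
    ims.append(cv2.resize(optics.grab_frame(c)[y:y+75,x:x+80,::-1],None,fx=5,fy=5,interpolation=cv2.INTER_CUBIC))
cv2.imwrite("pics/near.png",np.hstack(ims))
E
```

```text
d [0.0034 0.0044 0.0569] r [-0.0049  0.0006 -0.001 ] | tcp [0.4375 0.0851 0.1276] th 1.4613 F [-0.  -1.  -0.3] w 0.474 g 0.0 t 2.5
```

View pics/near.png

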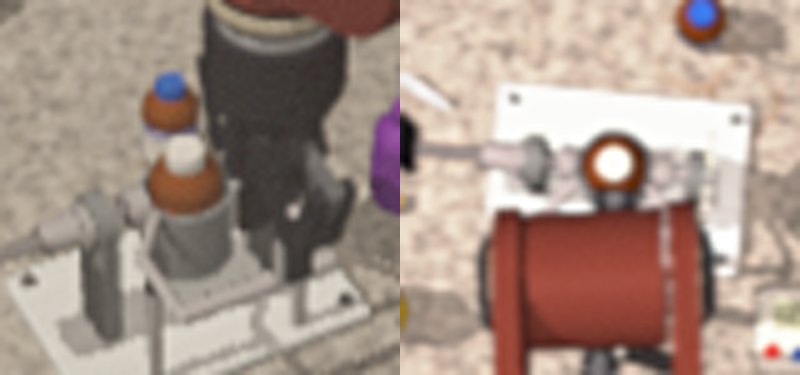

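The front finger is at about (297,275) and the rear finger at (257,255) in the scene crop, one on each side of the bar. I'll check this against the projected TCP.

Run:
```python
from fit import *
from plant import state
from go import P
import numpy as np
s=state();t=s["tool_pos"];y=np.array([np.cos(P[2]),np.sin(P[2]),0])
for n,X in dict(tcp=t,rear=t+.027*y,front=t-.027*y,bar=W(P,(-.09,0,.1)),barL=W(P,(-.09,.048,.1)),barR=W(P,(-.09,-.048,.1))).items():print(n,np.round((proj("scene",X)-[225,185])*5))
```

```text
tcp [264. 245.]
rear [241. 215.]
front [288. 276.]
bar [259. 286.]
barL [184. 315.]
barR [333. 258.]
```

Run:
```python
from plant import optics
import cv2
cv2.imwrite("pics/near2.png",cv2.resize(optics.grab_frame("scene")[205:260,245:310,::-1],None,fx=10,fy=10,interpolation=cv2.INTER_CUBIC))
```

```text
(no output)
```

View pics/near2.png

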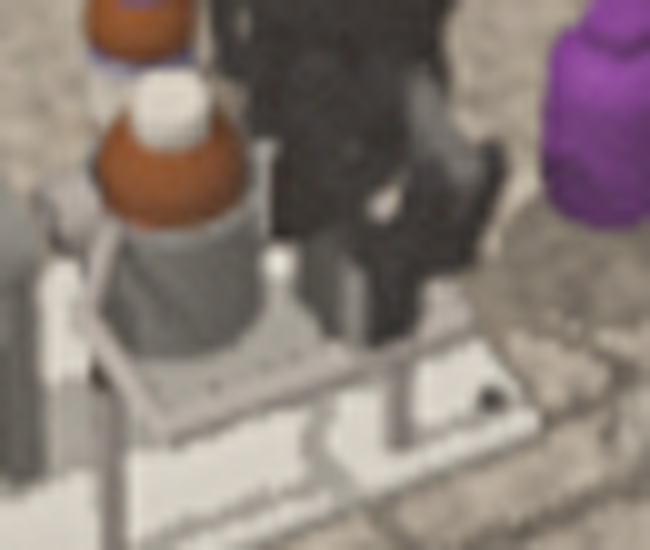

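The front fingertip is at crop (390,340), which is full-frame (284,239). The projection predicts (283,240), so the alignment holds and I'll descend and grip.

```bash
python3 -m inch '[{"dx":0.003,"dy":0.004,"dz":0.02,"rx":0,"ry":0,"rz":0},{"dx":0.003,"dy":0.004,"dz":0.038,"rx":0,"ry":0,"rz":0},{"dx":0.003,"dy":0.004,"dz":0.056,"rx":0,"ry":0,"rz":0},{"dx":0.003,"dy":0.004,"dz":0.056,"rx":0,"ry":0,"rz":0}]'; python3 -m inch '[{"dx":0,"dy":0,"dz":0,"rx":0,"ry":0,"rz":0},{"dx":0,"dy":0,"dz":0,"rx":0,"ry":0,"rz":0},{"dx":0,"dy":0,"dz":0,"rx":0,"ry":0,"rz":0},{"dx":0,"dy":0,"dz":0,"rx":0,"ry":0,"rz":0},{"dx":0,"dy":0,"dz":0,"rx":0,"ry":0,"rz":0}]' -1
```

```text
time: 3.05
tool_pos: [0.442, 0.0867, 0.0844]
tool_rot: [-0.001, 0.745, 0.667, -0.002]
contact_force: [-0.0, -0.1, -0.5]
gripper_width: 0.477
grasp_force: 0.0
time: 3.55
tool_pos: [0.442, 0.0871, 0.0871]
tool_rot: [-0.002, 0.745, 0.667, -0.002]
contact_force: [-7.9, 0.2, 6.2]
gripper_width: 0.114
grasp_force: 58.6
```

```bash
python3 -m inch '[{"dx":0,"dy":0.0002,"dz":-0.0059,"rx":0,"ry":0,"rz":0},{"dx":0,"dy":0.0006,"dz":-0.0118,"rx":0,"ry":0,"rz":0},{"dx":0,"dy":0.0014,"dz":-0.0176,"rx":0,"ry":0,"rz":0},{"dx":0,"dy":0.0025,"dz":-0.0234,"rx":0,"ry":0,"rz":0},{"dx":0,"dy":0.0038,"dz":-0.0291,"rx":0,"ry":0,"rz":0}]'
python3 - <<'E'
from plant import optics
import cv2,numpy as np
a=optics.grab_frame("scene")[190:265,225:315,::-1]
cv2.imwrite("pics/l1.png",cv2.resize(a,None,fx=8,fy=8,interpolation=cv2.INTER_CUBIC))
E
```

```text
time: 4.05
tool_pos: [0.4442, 0.0868, 0.1086]
tool_rot: [-0.002, 0.745, 0.667, -0.002]
contact_force: [-7.3, 0.9, -1.3]
gripper_width: 0.114
grasp_force: 58.6
```

View pics/l1.png

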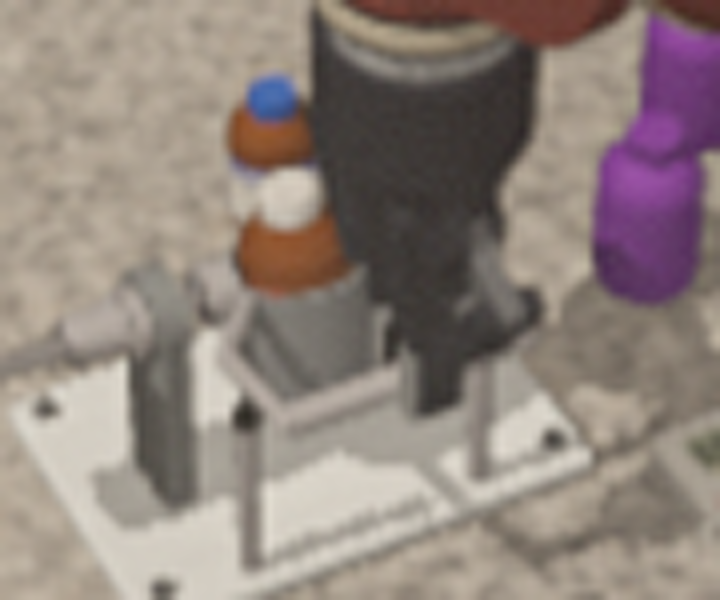

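The cradle is lifting: its arm is clear of the peg top at (247,410) and the bottle is seated in the cup. I'll carry on up to 45° and hold there.

```bash
python3 -m inch '[{"dx":0,"dy":0.0017,"dz":-0.0057,"rx":0,"ry":0,"rz":0},{"dx":0,"dy":0.0037,"dz":-0.0112,"rx":0,"ry":0,"rz":0},{"dx":0,"dy":0.0059,"dz":-0.0167,"rx":0,"ry":0,"rz":0},{"dx":0,"dy":0.0085,"dz":-0.022,"rx":0,"ry":0,"rz":0},{"dx":0,"dy":0.0113,"dz":-0.0272,"rx":0,"ry":0,"rz":0}]'; python3 -m inch '[{"dx":0,"dy":0.003,"dz":-0.005,"rx":0,"ry":0,"rz":0},{"dx":0,"dy":0.0064,"dz":-0.0098,"rx":0,"ry":0,"rz":0},{"dx":0,"dy":0.01,"dz":-0.0145,"rx":0,"ry":0,"rz":0},{"dx":0,"dy":0.0138,"dz":-0.019,"rx":0,"ry":0,"rz":0},{"dx":0,"dy":0.0179,"dz":-0.0232,"rx":0,"ry":0,"rz":0}]'
python3 - <<'E'
from plant import optics
import cv2,numpy as np
a=optics.grab_frame("scene")[185:260,225:315,::-1]
cv2.imwrite("pics/l2.png",cv2.resize(a,None,fx=8,fy=8,interpolation=cv2.INTER_CUBIC))
E
```

```text
time: 4.6
tool_pos: [0.4515, 0.086, 0.1303]
tool_rot: [-0.004, 0.745, 0.667, -0.004]
contact_force: [-14.7, 1.5, 2.5]
gripper_width: 0.111
grasp_force: 58.5
time: 5.1
tool_pos: [0.4643, 0.0846, 0.1503]
tool_rot: [-0.006, 0.745, 0.667, -0.006]
contact_force: [-25.1, 0.5, 15.1]
gripper_width: 0.114
grasp_force: 58.7
```

View pics/l2.png

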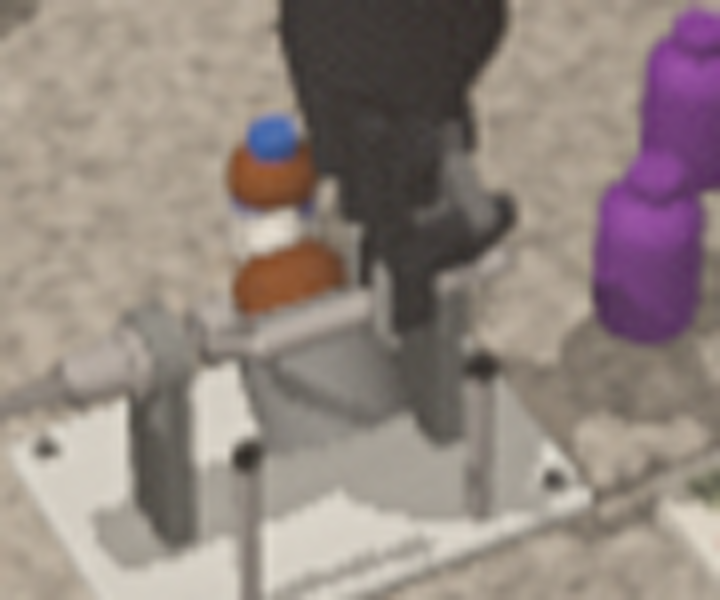

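```bash
python3 - <<'E'
from fit import *
P=np.load("p.npy")
for t in(38,42,45,48,52):
    a=np.radians(t);print(t,[np.round((proj("scene",W(P,(-.09*np.cos(a),y,.1+.09*np.sin(a))))-[225,185])*8).tolist() for y in(.051,-.051)])
E
python3 -m inch '[{"dx":0,"dy":-0.0025,"dz":-0.0025,"rx":0,"ry":0,"rz":0},{"dx":0,"dy":-0.0025,"dz":-0.0025,"rx":0,"ry":0,"rz":0},{"dx":0,"dy":-0.0025,"dz":-0.0025,"rx":0,"ry":0,"rz":0}]'
```

```text
38 [[259.0, 361.0], [518.0, 264.0]]
42 [[254.0, 343.0], [513.0, 247.0]]
45 [[249.0, 330.0], [509.0, 235.0]]
48 [[244.0, 317.0], [504.0, 222.0]]
52 [[238.0, 300.0], [498.0, 205.0]]
time: 5.45
tool_pos: [0.4663, 0.0843, 0.1531]
tool_rot: [-0.001, 0.745, 0.667, -0.002]
contact_force: [-10.6, 0.0, 5.4]
gripper_width: 0.11
grasp_force: 59.1
```

```bash
python3 -m inch '[{"dx":0,"dy":0.0015,"dz":-0.0015,"rx":0,"ry":0,"rz":0},{"dx":0,"dy":0.0015,"dz":-0.002,"rx":0,"ry":0,"rz":0}]'
python3 - <<'E'
from plant import optics
import cv2,numpy as np
a=optics.grab_frame("scene")[185:260,225:315,::-1]
cv2.imwrite("pics/l3.png",cv2.resize(a,None,fx=8,fy=8,interpolation=cv2.INTER_CUBIC))
E
```

```text
time: 5.65
tool_pos: [0.4675, 0.0841, 0.1544]
tool_rot: [-0.002, 0.745, 0.667, -0.002]
contact_force: [-8.7, 0.1, 2.6]
gripper_width: 0.112
grasp_force: 58.8
```

View pics/l3.png

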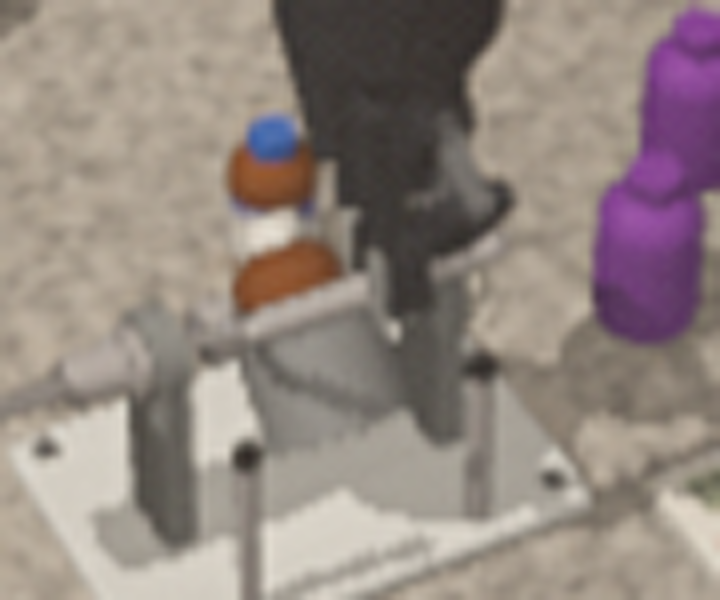

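Bar ends are at (247,332) and (495,243). That and the tool's travel both give about 45°, with the bottle in its cup. I'll hold about a second, then bring it back.

```bash
python3 -m inch '[{"dx":0,"dy":0,"dz":0,"rx":0,"ry":0,"rz":0},{"dx":0,"dy":0,"dz":0,"rx":0,"ry":0,"rz":0},{"dx":0,"dy":0,"dz":0,"rx":0,"ry":0,"rz":0},{"dx":0,"dy":0,"dz":0,"rx":0,"ry":0,"rz":0},{"dx":0,"dy":0,"dz":0,"rx":0,"ry":0,"rz":0}]'
python3 -m inch '[{"dx":0,"dy":0,"dz":0,"rx":0,"ry":0,"rz":0},{"dx":0,"dy":0,"dz":0,"rx":0,"ry":0,"rz":0},{"dx":0,"dy":0,"dz":0,"rx":0,"ry":0,"rz":0},{"dx":0,"dy":0,"dz":0,"rx":0,"ry":0,"rz":0}]' >/dev/null
python3 -m inch '[{"dx":0,"dy":-0.0046,"dz":0.0052,"rx":0,"ry":0,"rz":0},{"dx":0,"dy":-0.0085,"dz":0.0102,"rx":0,"ry":0,"rz":0},{"dx":0,"dy":-0.012,"dz":0.0149,"rx":0,"ry":0,"rz":0},{"dx":0,"dy":-0.0152,"dz":0.02,"rx":0,"ry":0,"rz":0},{"dx":0,"dy":-0.018,"dz":0.0252,"rx":0,"ry":0,"rz":0}]'
python3 -m inch '[{"dx":0,"dy":-0.0025,"dz":0.0058,"rx":0,"ry":0,"rz":0},{"dx":0,"dy":-0.005,"dz":0.0113,"rx":0,"ry":0,"rz":0},{"dx":0,"dy":-0.0072,"dz":0.017,"rx":0,"ry":0,"rz":0},{"dx":0,"dy":-0.009,"dz":0.0226,"rx":0,"ry":0,"rz":0},{"dx":0,"dy":-0.0107,"dz":0.0285,"rx":0,"ry":0,"rz":0}]'
python3 -m inch '[{"dx":0,"dy":-0.0011,"dz":0.0061,"rx":0,"ry":0,"rz":0},{"dx":0,"dy":-0.0021,"dz":0.0121,"rx":0,"ry":0,"rz":0},{"dx":0,"dy":-0.0028,"dz":0.0183,"rx":0,"ry":0,"rz":0},{"dx":0,"dy":-0.0033,"dz":0.0243,"rx":0,"ry":0,"rz":0},{"dx":0,"dy":-0.0033,"dz":0.0303,"rx":0,"ry":0,"rz":0}]'
python3 -m inch '[{"dx":0,"dy":0,"dz":0,"rx":0,"ry":0,"rz":0},{"dx":0,"dy":0,"dz":0,"rx":0,"ry":0,"rz":0}]'
```

```text
time: 6.2
tool_pos: [0.4675, 0.0842, 0.1544]
tool_rot: [-0.002, 0.745, 0.667, -0.002]
contact_force: [-9.6, -0.0, 3.6]
gripper_width: 0.107
grasp_force: 59.0
time: 7.1
tool_pos: [0.4548, 0.0856, 0.1366]
tool_rot: [0.0, 0.745, 0.667, -0.0]
contact_force: [-12.0, -0.2, 11.6]
gripper_width: 0.111
grasp_force: 61.2
time: 7.6
tool_pos: [0.4451, 0.0867, 0.112]
tool_rot: [-0.001, 0.745, 0.667, -0.001]
contact_force: [-11.6, 0.5, 6.3]
gripper_width: 0.112
grasp_force: 63.1
time: 8.1
tool_pos: [0.4421, 0.0871, 0.087]
tool_rot: [-0.002, 0.745, 0.667, -0.002]
contact_force: [-20.2, -0.1, 35.3]
gripper_width: 0.111
grasp_force: 69.4
time: 8.3
tool_pos: [0.4421, 0.0871, 0.0874]
tool_rot: [-0.002, 0.745, 0.667, -0.002]
contact_force: [-12.2, 0.8, 6.7]
gripper_width: 0.112
grasp_force: 65.4
```

```bash
python3 -m inch '[{"dx":0,"dy":0,"dz":0.002,"rx":0,"ry":0,"rz":0},{"dx":0,"dy":0,"dz":0.002,"rx":0,"ry":0,"rz":0},{"dx":0,"dy":0,"dz":0.002,"rx":0,"ry":0,"rz":0}]'
python3 -m inch '[{"dx":0,"dy":0,"dz":0,"rx":0,"ry":0,"rz":0},{"dx":0,"dy":0,"dz":0,"rx":0,"ry":0,"rz":0},{"dx":0,"dy":0,"dz":0,"rx":0,"ry":0,"rz":0},{"dx":0,"dy":0,"dz":0,"rx":0,"ry":0,"rz":0}]' -0.05
python3 -m inch '[{"dx":0,"dy":0,"dz":-0.03,"rx":0,"ry":0,"rz":0},{"dx":0,"dy":0,"dz":-0.07,"rx":0,"ry":0,"rz":0},{"dx":0,"dy":0,"dz":-0.12,"rx":0,"ry":0,"rz":0},{"dx":0,"dy":0,"dz":-0.18,"rx":0,"ry":0,"rz":0},{"dx":0,"dy":0,"dz":-0.18,"rx":0,"ry":0,"rz":0}]'
python3 -c "
from go import *
rel((0,.145,.23),th_tab)"
```

```text
time: 8.6
tool_pos: [0.4421, 0.0871, 0.0872]
tool_rot: [-0.002, 0.745, 0.667, -0.002]
contact_force: [-17.6, 0.0, 15.4]
gripper_width: 0.112
grasp_force: 66.4
time: 9.0
tool_pos: [0.4444, 0.0868, 0.0854]
tool_rot: [0.001, 0.745, 0.667, 0.001]
contact_force: [0.1, -0.4, 0.4]
gripper_width: 0.473
grasp_force: 0.0
time: 9.5
tool_pos: [0.4478, 0.087, 0.2374]
tool_rot: [0.005, 0.745, 0.667, 0.006]
contact_force: [0.5, 0.4, 1.1]
gripper_width: 0.472
grasp_force: 0.0
d [0.181  0.1035 0.0111] r [ 0.0087  0.0066 -1.0485] | tcp [0.4478 0.087  0.2374] th 1.4607 F [0.5 0.4 1.1] w 0.472 g 0.0 t 9.5
```

```bash
python3 -m inch '[{"dx":0.181,"dy":0.1035,"dz":0.01,"rx":0,"ry":0,"rz":-0.5},{"dx":0.181,"dy":0.1035,"dz":0.01,"rx":0,"ry":0,"rz":-0.5},{"dx":0.181,"dy":0.1035,"dz":0.01,"rx":0,"ry":0,"rz":-0.5},{"dx":0.181,"dy":0.1035,"dz":0.01,"rx":0,"ry":0,"rz":-0.5},{"dx":0.181,"dy":0.1035,"dz":0.01,"rx":0,"ry":0,"rz":-0.5}]' >/dev/null
python3 -m inch '[{"dx":0,"dy":0,"dz":0,"rx":0,"ry":0,"rz":-0.548},{"dx":0,"dy":0,"dz":0,"rx":0,"ry":0,"rz":-0.548},{"dx":0,"dy":0,"dz":0,"rx":0,"ry":0,"rz":-0.548},{"dx":0,"dy":0,"dz":0,"rx":0,"ry":0,"rz":-0.548},{"dx":0,"dy":0,"dz":0,"rx":0,"ry":0,"rz":-0.548}]' >/dev/null
python3 -m inch '[{"dx":0,"dy":0,"dz":0,"rx":0,"ry":0,"rz":-0.05},{"dx":0,"dy":0,"dz":0,"rx":0,"ry":0,"rz":-0.05}]'
python3 - <<'E'
from go import *
from fit import proj,W,P if False else proj
E
python3 - <<'E'
from go import *
from plant import optics
import cv2
rel((0,.145,.126),th_tab)
a=optics.grab_frame("scene")[185:260,200:290,::-1]
cv2.imwrite("pics/t1.png",cv2.resize(a,None,fx=8,fy=8,interpolation=cv2.INTER_CUBIC))
E
```

```text
time: 10.7
tool_pos: [0.542, 0.2217, 0.2204]
tool_rot: [-0.0, 0.053, 0.999, -0.0]
contact_force: [-0.3, -0.3, 0.5]
gripper_width: 0.476
grasp_force: 0.0
d [-0.0051  0.0007  0.118 ] r [-0.0001 -0.0001  0.0013] | tcp [0.542  0.2217 0.2204] th 3.0355 F [-0.3 -0.3  0.5] w 0.476 g 0.0 t 10.7  File "<stdin>", line 2
    from fit import proj,W,P if False else proj
                             ^^
SyntaxError: invalid syntax
```

View pics/t1.png

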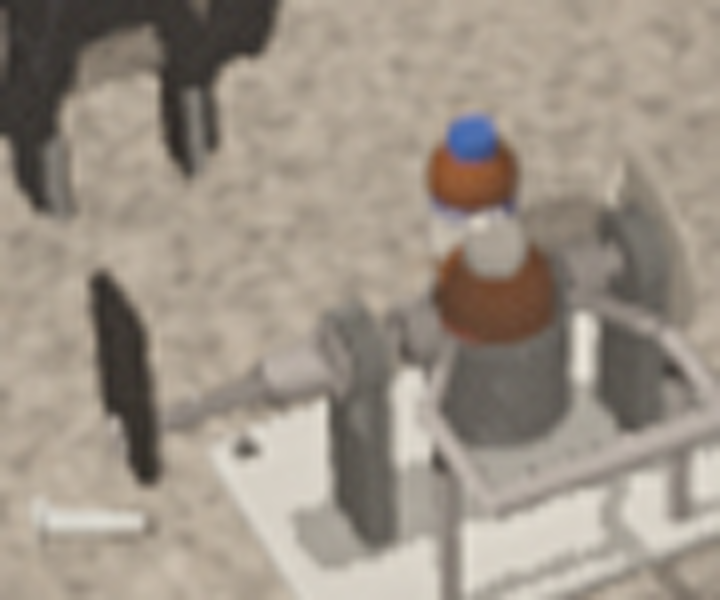

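The cradle is level again on its pegs with the bottle in the cup. The finger midpoint (120,195) sits above the tab top (113,285). I'll descend on the tab and grip it.

```bash
python3 -m inch '[{"dx":-0.005,"dy":0,"dz":0.04,"rx":0,"ry":0,"rz":0},{"dx":-0.005,"dy":0,"dz":0.07,"rx":0,"ry":0,"rz":0},{"dx":-0.005,"dy":0,"dz":0.095,"rx":0,"ry":0,"rz":0},{"dx":-0.005,"dy":0,"dz":0.118,"rx":0,"ry":0,"rz":0},{"dx":-0.005,"dy":0,"dz":0.118,"rx":0,"ry":0,"rz":0}]'
python3 -m inch '[{"dx":0,"dy":0,"dz":0,"rx":0,"ry":0,"rz":0},{"dx":0,"dy":0,"dz":0,"rx":0,"ry":0,"rz":0},{"dx":0,"dy":0,"dz":0,"rx":0,"ry":0,"rz":0},{"dx":0,"dy":0,"dz":0,"rx":0,"ry":0,"rz":0},{"dx":0,"dy":0,"dz":0,"rx":0,"ry":0,"rz":0}]' -1
```

```text
time: 11.25
tool_pos: [0.5436, 0.2207, 0.1228]
tool_rot: [-0.003, 0.054, 0.999, -0.001]
contact_force: [-0.3, -0.2, -0.0]
gripper_width: 0.471
grasp_force: 0.0
time: 11.75
tool_pos: [0.5469, 0.2243, 0.1281]
tool_rot: [0.002, 0.053, 0.999, 0.003]
contact_force: [2.6, 9.2, -4.3]
gripper_width: 0.109
grasp_force: 59.0
```

```bash
python3 -m inch '[{"dx":0,"dy":0.004,"dz":0,"rx":0,"ry":0,"rz":0},{"dx":0,"dy":0.008,"dz":0,"rx":0,"ry":0,"rz":0},{"dx":0,"dy":0.012,"dz":0,"rx":0,"ry":0,"rz":0},{"dx":0,"dy":0.016,"dz":0,"rx":0,"ry":0,"rz":0},{"dx":0,"dy":0.016,"dz":0,"rx":0,"ry":0,"rz":0}]'
python3 -m inch '[{"dx":0,"dy":0.004,"dz":0,"rx":0,"ry":0,"rz":0},{"dx":0,"dy":0.006,"dz":0,"rx":0,"ry":0,"rz":0},{"dx":0,"dy":0.006,"dz":0,"rx":0,"ry":0,"rz":0},{"dx":0,"dy":0.006,"dz":0,"rx":0,"ry":0,"rz":0}]'
```

```text
time: 12.25
tool_pos: [0.5479, 0.2322, 0.128]
tool_rot: [0.001, 0.053, 0.999, -0.002]
contact_force: [-2.1, -8.8, 3.0]
gripper_width: 0.111
grasp_force: 60.3
time: 12.65
tool_pos: [0.5483, 0.2364, 0.1281]
tool_rot: [0.0, 0.054, 0.999, -0.003]
contact_force: [-2.1, -9.3, 3.4]
gripper_width: 0.107
grasp_force: 60.4
```

```bash
python3 -m inch '[{"dx":0,"dy":0.003,"dz":0,"rx":0,"ry":0,"rz":0},{"dx":0,"dy":0.005,"dz":0,"rx":0,"ry":0,"rz":0},{"dx":0,"dy":0.005,"dz":0,"rx":0,"ry":0,"rz":0},{"dx":0,"dy":0.005,"dz":0,"rx":0,"ry":0,"rz":0}]' | sed -n '1,4p'
python3 -m inch '[{"dx":0,"dy":0.002,"dz":0,"rx":0,"ry":0,"rz":0},{"dx":0,"dy":0.002,"dz":0,"rx":0,"ry":0,"rz":0},{"dx":0,"dy":0.002,"dz":0,"rx":0,"ry":0,"rz":0}]'
```

```text
time: 13.05
tool_pos: [0.5488, 0.24, 0.1281]
tool_rot: [0.0, 0.054, 0.999, -0.003]
contact_force: [-3.0, -11.0, 3.7]
time: 13.35
tool_pos: [0.5488, 0.2406, 0.128]
tool_rot: [0.0, 0.054, 0.999, -0.004]
contact_force: [-2.8, -13.7, 4.1]
gripper_width: 0.109
grasp_force: 60.7
```

```bash
python3 -m inch '[{"dx":0,"dy":0.002,"dz":0,"rx":0,"ry":0,"rz":0},{"dx":0,"dy":0.003,"dz":0,"rx":0,"ry":0,"rz":0},{"dx":0,"dy":0.003,"dz":0,"rx":0,"ry":0,"rz":0},{"dx":0,"dy":0.003,"dz":0,"rx":0,"ry":0,"rz":0},{"dx":0,"dy":0.003,"dz":0,"rx":0,"ry":0,"rz":0}]'
python3 - <<'E'
from plant import optics
import cv2
a=optics.grab_frame("scene")[185:260,200:290,::-1]
cv2.imwrite("pics/end.png",cv2.resize(a,None,fx=8,fy=8,interpolation=cv2.INTER_CUBIC))
E
```

```text
time: 13.85
tool_pos: [0.5488, 0.2408, 0.128]
tool_rot: [-0.0, 0.054, 0.999, -0.006]
contact_force: [-4.7, -21.3, 7.0]
gripper_width: 0.109
grasp_force: 61.1
```

View pics/end.png

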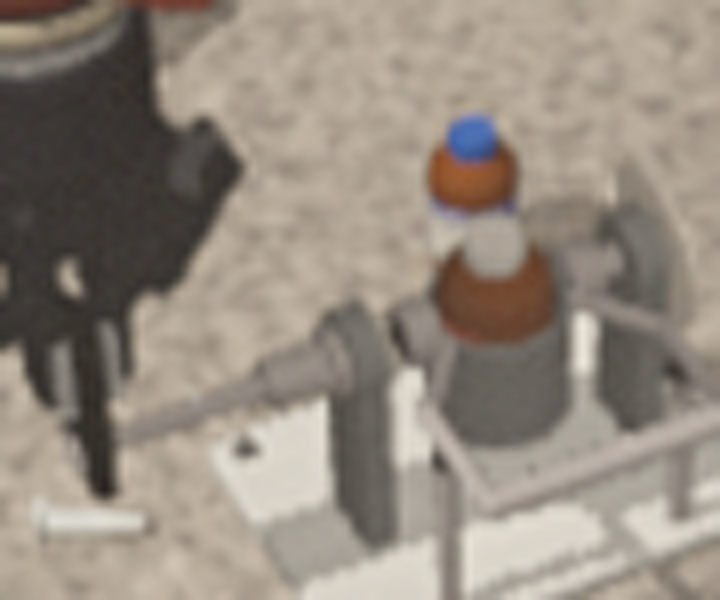

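The tab is gripped at (95,380) and pulled back against its stop: the force is up to 21 N with no further travel. The cradle is level and the bottle is in its cup at (497,290).

```bash
python3 -c "
from plant import ticket
print(ticket.job_done())"
```

```text
the job is handed in; nothing more can be done
None
```

I tipped the cradle to about 45°, held it there for over a second and brought it back level with the bottle in its cup. I then pulled the pin back about 16 mm to its stop and handed the job in at about 14 s with the tab still gripped.

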